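Hang up the rinse baskets, nested

TASK

Lift the rinser's clear hood past its over-centre point so that it stays fully open by itself; then hang the three rinse baskets by their bails on the drip stand's hook, the large one first and farthest back, the medium one next in front of it and nested inside it, the small one last, in front and nested inside the medium one. All three must hang from the hook's bar behind its upturned tip, level and at rest, lined up with the hook; leave the glassware, pens and other things where they are.

Things in the scene. Friction and masses are not known exactly. Their poses are not given: they have to be found in the camera images.
- hook: drip stand, steel, fixed. Origin on the table at the foot of its round post (20 thick). A level flat bar (the hook), 16 wide, 10 thick, its top 170 above the table, runs from the post along -x, towards the robot. Below it a drip tray with 16 high rims, x from -195 to 20, 150 wide. Sizes in mm throughout
- hook_tip (a point): the end of the hook's bar, 170 high, at x = -170 from the post: an upturned lug 10 thick that rises 15 above the bar's top. Axes as the stand's. Baskets are threaded on over it along +x; carry each 45 above its hanging height to clear the lug and the walls of the basket already hung
- hook_seat (a point): point on the bar's top, x = -105 from the post, where the large basket's bail belongs (10 clear of the post); the medium's belongs 17 nearer the tip, the small's 34 nearer. Each then nests in the one behind with 7 to spare fore and aft and 12 each side. Axes as the stand's
- hood (a joint): opening angle of the rinser's hood, rad: 0 shut, 1.7 fully open. The over-centre spring with the hood's weight (on the tub's end) pulls it shut below about 0.8 and open above; it takes about 3 N at the handle
- hood_handle (a point): middle of the hood's handle, a steel bar 10 thick and 100 long, parallel to the hinge (x of this frame), 45 out from the face of the clear hood and 22 below its top; x, y, z axes turn with the hood; with the hood shut, y points away from the hinge, level, and z up
- hood_hinge (a point): middle of the hood's hinge line, 40 above the table, along its x, on the rinser's right (-y) edge. With the hood shut the handle lies 201 from it along y and 124 above it. The hood is 176 (x) x 156 (y) x 146 high, clear plastic with aluminium edges, on a steel tub with 40 high walls (inside 164 x 144). Open, it lies beyond the hinge
- large_grip (a point): the largest steel wire basket, 170 (x) x 120 (y), walls 40 high, 0.42 kg. Across its middle (y-z plane) a bail of 12 mm strip ends in a crown, flat for 28 and sloped beyond: the hanging eye, open along x. On it an upright handle block 12 (x) x 22 (y) x 40. This point: block's middle, 145 above the underside, 25 above where the crown sits on the bar. Alike turned half round.
- medium_grip (a point): the middle-sized steel wire basket, 114 (x) x 90 (y), walls 36 high, 0.28 kg. Across its middle (y-z plane) a bail of 12 mm strip ends in a crown, flat for 28 and sloped beyond: the hanging eye, open along x. On it an upright handle block 12 (x) x 22 (y) x 40. This point: block's middle, 136 above the underside, 25 above where the crown sits on the bar. Alike turned half round. In tub or on table.
- small_grip (a point): the smallest steel wire basket, 60 (x) x 60 (y), walls 32 high, 0.18 kg. Across its middle (y-z plane) a bail of 12 mm strip ends in a crown, flat for 28 and sloped beyond: the hanging eye, open along x. On it an upright handle block 12 (x) x 22 (y) x 40. This point: block's middle, 127 above the underside, 25 above where the crown sits on the bar. Alike turned half round. In tub or on table.
- bowl: bystander: an open glass bowl, rim 110 across, 45 high mm; origin under its middle, z up
- vase: bystander: a heavy glass vase, 92 across at the rim, 190 high mm; origin under its middle, z up
- tumbler: bystander: a glass tumbler, 76 across, 95 high mm; origin under its middle, z up
- marker_a: bystander: a capped marker pen lying flat along its x axis, 140 long, 16 thick mm; origin under its middle, z up
- marker_b: bystander: a second capped marker pen lying flat along its x axis, 140 long, 16 thick mm; origin under its middle, z up
- clamp: bystander: an aluminium clamp block 50 x 50 x 40 with an upright pin to 100 high and a wing screw reaching 59 from its origin along +x mm; origin under its middle, z up
- block: bystander: a wooden block 90 x 60 x 40 mm; origin under its middle, z up
There are look-alikes about, which are no part of the job. Leave any orange look-alike of the part that bears large_grip alone.

How it is judged:
On the way, in this order (a step that is already met when the one before it is completed fails the run):
1. the hood stands open by itself (value of joint hood above 1.4 rad and contact force between hood and the fingers below 0.1 N), for 0.3 s.
2. the large basket hangs on the hook (x of large_grip in the frame of hook between -0.163 and -0.06 m and y of large_grip in the frame of hook between -0.012 and 0.012 m and z of large_grip in the frame of hook between 0.188 and 0.202 m and angle between large_grip's own z axis and vertical below 0.15 rad and angle between the x axis of large_grip and the x axis of hook, either way round below 0.25 rad and contact force between large and the fingers below 0.1 N), for 0.2 s.
3. the medium basket hangs in front of the large one, inside it (all of step 2 and x of medium_grip in the frame of hook between -0.163 and -0.06 m and y of medium_grip in the frame of hook between -0.012 and 0.012 m and z of medium_grip in the frame of hook between 0.188 and 0.202 m and angle between medium_grip's own z axis and vertical below 0.15 rad and angle between the x axis of medium_grip and the x axis of hook, either way round below 0.25 rad and contact force between medium and the fingers below 0.1 N and ((x of hook in the frame of large_grip above 0 m and x of medium_grip in the frame of large_grip below -0.008 m) or (x of hook in the frame of large_grip below 0 m and x of medium_grip in the frame of large_grip above 0.008 m))), for 0.2 s.
4. the small basket hangs in front of the medium one, inside it (x of medium_grip in the frame of hook between -0.163 and -0.06 m and y of medium_grip in the frame of hook between -0.012 and 0.012 m and z of medium_grip in the frame of hook between 0.188 and 0.202 m and angle between each of medium_grip, small_grip's own z axis and vertical below 0.15 rad and angle between the x axis of each of medium_grip, small_grip and the x axis of hook, either way round below 0.25 rad and contact force between each of medium, small and the fingers below 0.1 N and x of small_grip in the frame of hook between -0.163 and -0.06 m and y of small_grip in the frame of hook between -0.012 and 0.012 m and z of small_grip in the frame of hook between 0.188 and 0.202 m and ((x of hook in the frame of medium_grip above 0 m and x of small_grip in the frame of medium_grip below -0.008 m) or (x of hook in the frame of medium_grip below 0 m and x of small_grip in the frame of medium_grip above 0.008 m))), for 0.2 s.
At the end, for the whole second after the job is handed in: hood open past 1.4 rad; every basket on the hook bar between tip and post, within 12 mm sideways and 7 mm in height of seated, tilt < 0.15 rad, turned < 0.25 rad, released, slower than 0.05 m/s; medium at least 8 mm in front of large, small at least 8 mm in front of medium (all of step 2 and all of step 4 and value of joint hood above 1.4 rad and linear speed of each of large, medium, small below 0.05 m/s and ((x of hook in the frame of large_grip above 0 m and x of medium_grip in the frame of large_grip below -0.008 m) or (x of hook in the frame of large_grip below 0 m and x of medium_grip in the frame of large_grip above 0.008 m))); the robot touches nothing.
It fails at once if a bystander is pushed more than 40 mm from its place (distance of any of bowl, vase, tumbler, marker_a, marker_b, clamp, block from where it was at the start of the episode above 0.04 m).
It fails at once if glassware or the clamp is tipped over (angle between any of bowl, vase, tumbler, clamp's own z axis and vertical above 0.5 rad).
It also fails if it takes over 72 s, if anything falls off the work surface, if the arm or the gripper's body presses on something with over 40 N, if the wrist force passes 120 N, or if a joint passes its speed limit or range.

ROBOT

A 6-joint arm with a two-finger parallel gripper is mounted at the origin on the work surface. World frame = base frame: x ahead of the robot, y to its left, z up, the work surface at z = 0. Lengths are in m, angles in rad, forces in N, time in s.
With the tool pointing down it reaches from about 0.35 to 0.725 m from the base axis. Payload 6 kg.
Tool frame: the origin (TCP) lies at the very end of the fingers, on their centre line; the grasp point (between the pads) lies 19 mm behind it; z points along the fingers, y is the direction in which the jaws open and shut (so a half turn about z gives the same grasp; the last joint's range is limited). The gripper opens to 85 mm and grips with 20 to 120 N. Pads are 22 mm wide; open, the fingers measure 114 mm over their backs; the gripper's body (76 mm by 85 mm) begins 54 mm behind the grasp point. The pads swing forward as they close: fully open they stand 13 mm farther back than shut.
Start: joints at [-0.868, 0.04, 0.085, 0, -1.615, -0.334], TCP at [0.216, -0.56, 0.231] pointing down, gripper open.
Joint ranges: [-2.56, 2.56], [-1.29, 2.01], [-1.08, 1.49], [-3.29, 1.98], [-2.81, -0.18], [-2.99, 2.99]. Speed limits (rad/s): [2.57, 2.57, 3.01, 3.14, 3.14, 3.14].

INTERFACE

Orientations are given as a unit quaternion [w, x, y, z].
In Python, from rig import env gives the robot as it stands.
- The arm moves only by the tool play_rows, never from a script. Its argument "plan" is a list of rows, each a list of 6 numbers: the shift along the tool's x, y, z in mm, then the turn, a rotation vector about the tool's x, y, z in rad. In form: [[dx, dy, dz, wx, wy, wz], ...]. A call has 1 to 10 rows; each row shifts and turns the commanded pose from where the row before left it, along the tool's axes as they then stand; what a row does not reach is not made up. A row lasts 1/8 s, in which the tool goes at most 62.5 mm and 10.7 degrees, less where a joint would pass 70% of its speed; a pose out of reach is approached as far as the arm can. A call with a gripper value outside its range is refused whole. "jaw" is the opening, from 0 (shut) to 1 (fully open), set as the call begins (left out, the last holds). The fingers move at their own pace and stop on an object; "grip_force" is the grip in N (left out, the last holds). Time passes only in rows, so rows that do not move let the fingers close. It gives the time, the measured TCP pose, the force and the opening at its end, in the units of the state.
- env.get_state(): the state, without advancing time (a new reading comes with each control period).
- env.camera(name): name is "side" or "top" or "wrist"; returns the picture (400x640x3 uint8, red, green, blue); there is no depth.
- env.calibration(name): a dict with "vertical_fov" (degrees; the focal length in pixels is half the picture's height over the tangent of half this angle, whatever the lens; pixels are square), "cx", "cy" (the principal point, pixels), "dist_coeffs" ([k1, k2, p1, p2, k3] as OpenCV has them; the pictures are not rectified), "eye" and "rotation" of the camera in the world; the wrist camera has in their place "tool_from_camera" (4x4, takes a point from camera to tool coordinates, whose origin is the TCP and whose axes are the flange's). Camera axes: x right, y down, z forward; pixel columns grow to the right and rows downward; lengths in m; the calibration is good to about 2 mm. A picture is of the moment at which its call begins: read the wrist's pose just before it. calibration takes no time and is no camera call.
- env.close_job(): hands the job in, once; it reports no verdict.
The state is a dict: "clock": time; "joints": joint angles; "joint_vel": joint speeds; "joint_efforts": joint torques, N m; "ee_pos": TCP position; "orientation": TCP orientation; "contact_force": force on the tool from outside, world axes, zero at the start; "wrist_torque": the same for the moment, N m; "grip_width": finger opening in m.
Only numpy, scipy, OpenCV 4.12 (cv2) and the standard library are available. Lean on these libraries where they do the work, as an engineer would, in place of code of your own. Each camera call takes 0.05 s, during which the arm holds its last target. There are 200 camera calls.

## Working session

There is one attempt and no reset: what is moved stays moved. The work goes in short steps, Python scripts to look and compute and a tool call to move; the robot and the scene stay as the last step left them, time stands still between calls to the robot, and variables do not carry over. Pictures are saved under pics/ and viewed, about 8 in all and at most 12, crops included, and the job is handed in when it is done.

Besides the shell and the picture viewer there is one more tool, called in YAML: its name, and indented under it one key for each argument. play_rows: Moves the arm, as the interface text tells. Its arguments: {"type":"object","properties":{"plan":{"type":"array"},"jaw":{"type":"number"},"grip_force":{"type":"number"}},"required":["plan"]}

```bash
ls; mkdir -p pics
python3 - <<'E'
from rig import env
import cv2,numpy as np
np.set_printoptions(precision=4,suppress=True)
s=env.get_state();print(s)
for n in ("side","top","wrist"):
    print(n,env.calibration(n))
for n in("side","top"):
    cv2.imwrite(f"pics/{n}0.png",cv2.resize(env.camera(n)[:,:,::-1],(800,500),interpolation=cv2.INTER_CUBIC))
E
```

```text
pics
{'clock': 0.0, 'joints': array([-0.8683,  0.0408,  0.0838, -0.0005, -1.6155, -0.3337]), 'joint_vel': array([-0.0025, -0.0008,  0.0004, -0.0019, -0.0004,  0.0003]), 'joint_efforts': array([  0.0011, -36.8223,  34.7423,   6.9326,  -0.0053,   0.    ]), 'ee_pos': array([ 0.2162, -0.5593,  0.2303]), 'orientation': array([-0.0002, -0.1834,  0.983 ,  0.0009]), 'contact_force': array([0.7022, 0.1849, 1.0902]), 'wrist_torque': array([-0.0348,  0.0261,  0.0037]), 'grip_width': 0.08497907003602037}
side {'vertical_fov': 49.54065971428399, 'cx': 319.48709309401687, 'cy': 202.25086724016896, 'dist_coeffs': array([-0.1108,  0.    ,  0.    ,  0.    ,  0.    ]), 'eye': array([0.206 , 0.7505, 1.0496]), 'rotation': array([ 0.0809, -0.1926,  0.9168, -0.3404])}
top {'vertical_fov': 43.77340734796844, 'cx': 314.5415679403372, 'cy': 200.27472049582659, 'dist_coeffs': array([0.0153, 0.    , 0.    , 0.    , 0.    ]), 'eye': array([0.3631, 0.0321, 1.4413]), 'rotation': array([ 0.0469, -0.701 ,  0.7096, -0.0534])}
wrist {'vertical_fov': 63.9730840748979, 'cx': 318.5506885510495, 'cy': 205.66596112007826, 'dist_coeffs': array([0.0076, 0.    , 0.    , 0.    , 0.    ]), 'tool_from_camera': array([[-0.0004, -0.9546, -0.2979,  0.0752],
       [ 1.    , -0.0005,  0.0003, -0.0017],
       [-0.0004, -0.2979,  0.9546, -0.1427],
       [ 0.    ,  0.    ,  0.    ,  1.    ]])}
```

View pics/top0.png

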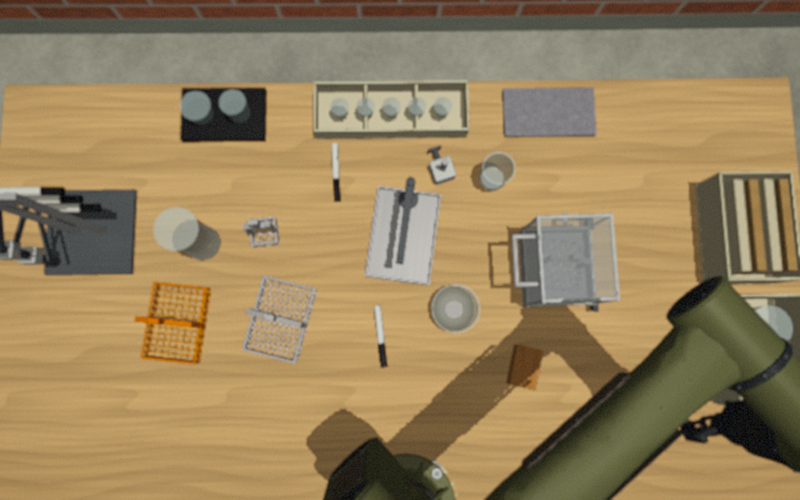

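View pics/side0.png

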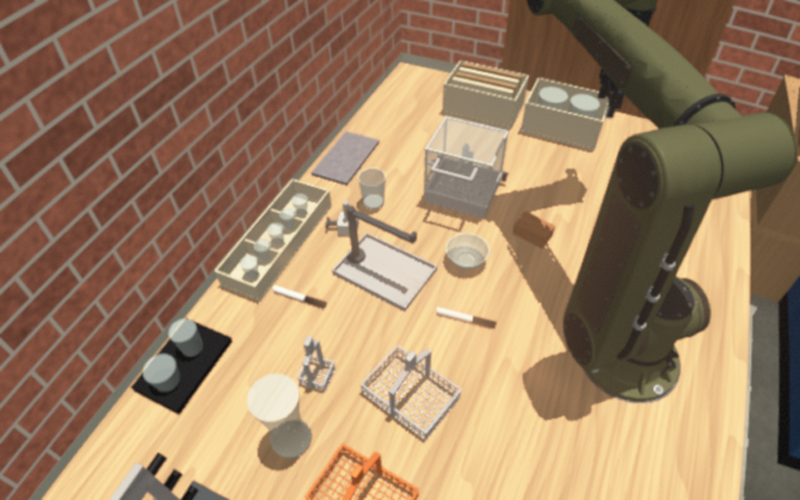

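```bash
cat > h.py <<'E'
from rig import env
import cv2,numpy as np
from scipy.spatial.transform import Rotation as R
np.set_printoptions(precision=4,suppress=True)
def rot(q): return R.from_quat(np.roll(q,-1))
def K(n,c):
    f=200/np.tan(np.radians(c["vertical_fov"])/2)
    return np.array([[f,0,c["cx"]],[0,f,c["cy"]],[0,0,1]])
def pose(n,st=None):
    c=env.calibration(n)
    if n=="wrist":
        T=np.array(c["tool_from_camera"]);r=rot(st["orientation"]).as_matrix()
        return c,r@T[:3,:3],np.array(st["ee_pos"])+r@T[:3,3]
    q=np.array(c["rotation"])
    return c,(rot(q).as_matrix() if q.ndim==1 else q),np.array(c["eye"])
def ray(n,uv,st=None):
    c,M,e=pose(n,st)
    p=cv2.undistortPoints(np.array(uv,float).reshape(-1,1,2),K(n,c),np.array(c["dist_coeffs"])).reshape(-1,2)
    return e,np.c_[p,np.ones(len(p))]@M.T
def plane(n,uv,z,st=None):
    e,d=ray(n,uv,st); return e+d*((z-e[2])/d[:,2])[:,None]
def proj(n,P,st=None):
    c,M,e=pose(n,st); v=M.T
    return cv2.projectPoints(np.array(P,float).reshape(-1,1,3),cv2.Rodrigues(v)[0],-v@e,K(n,c),np.array(c["dist_coeffs"]))[0].reshape(-1,2)
def tri(rs):
    A=0;b=0
    for e,d in rs:
        d=np.ravel(d)/np.linalg.norm(d);P=np.eye(3)-np.outer(d,d);A=A+P;b=b+P@e
    return np.linalg.solve(A,b)
def down(a):
    "tool down, jaw axis (y) at world yaw a"
    y=np.array([np.cos(a),np.sin(a),0]);z=np.array([0,0,-1.]);return R.from_matrix(np.c_[np.cross(y,z),y,z])
def shot(n,name,crop=None,s=1.25):
    st=env.get_state();im=env.camera(n)[:,:,::-1]
    if crop: a,b,c,d=crop;im=im[c:d,a:b]
    im=cv2.resize(im,None,fx=s,fy=s,interpolation=cv2.INTER_CUBIC)
    if name: cv2.imwrite(f"pics/{name}.png",im)
    import pickle;pickle.dump(st,open(f"pics/{name}.st","wb"));return im
def state(name):
    import pickle;return pickle.load(open(f"pics/{name}.st","rb"))
def steps(way,p=None,r=None):
    "world way points [(pos m, Rotation, rows)] -> tool rows"
    s=env.get_state()
    p=np.array(s["ee_pos"]) if p is None else p
    r=rot(s["orientation"]) if r is None else r
    for q,t,n in way:
        q=np.array(q);w=(r.inv()*t).as_rotvec();dp=(q-p)/n*1000
        print("->",q,"x%d"%n)
        for i in range(n):
            row=np.r_[r.inv().apply(dp),w/n]; print([round(float(v),1) for v in row[:3]]+[round(float(v),3) for v in row[3:]],end=",\n")
            r=r*R.from_rotvec(w/n)
        p=q
E
python3 - <<'E'
from h import *
im=env.camera("top")[:,:,::-1]
f=lambda a,b:cv2.resize(im[130:300,a:b],None,fx=3,fy=3,interpolation=cv2.INTER_CUBIC)
cv2.imwrite("pics/m.png",np.hstack([f(190,355),f(400,500)]))
im=env.camera("side")[:,:,::-1]
cv2.imwrite("pics/s.png",cv2.resize(im[85:345,220:420],None,fx=2.3,fy=2.3,interpolation=cv2.INTER_CUBIC))
E
```

```text
(no output)
```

View pics/m.png

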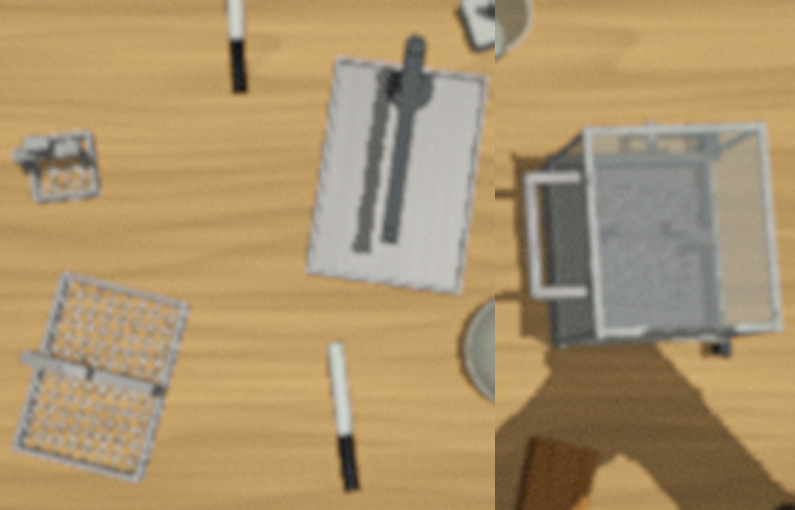

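View pics/s.png

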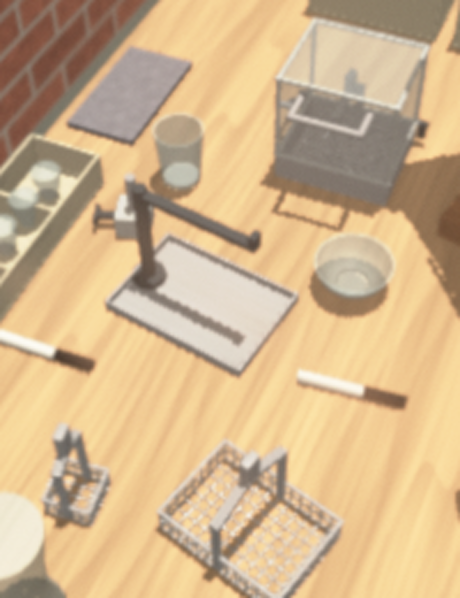

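Run:
```python
from h import *
t1=lambda L:[(190+x/3-.33,130+y/3-.33) for x,y in L]
t2=lambda L:[(400+(x-495)/3-.33,130+y/3-.33) for x,y in L]
sd=lambda L:[(220+x/2.3-.3,85+y/2.3-.3) for x,y in L]
def quad(n,L,z):
    P=plane(n,L,z);print(P[:,:2].round(4).tolist(),"c",P.mean(0));
    for a,b in((0,1),(1,2),(2,3),(3,0)):
        d=P[b]-P[a];print("   len %.3f yaw %.3f"%(np.linalg.norm(d),np.arctan2(d[1],d[0])))
print("tray");quad("top",t1([(340,62),(487,77),(462,290),(307,272)]),.016)
quad("side",sd([(170,237),(298,297),(240,373),(107,303)]),.016)
print("large");quad("top",t1([(65,275),(187,305),(137,480),(15,447)]),.04)
quad("side",sd([(228,443),(341,523),(275,600),(160,520)]),.04)
print("small");quad("top",t1([(33,140),(92,133),(99,193),(37,200)]),.03)
print("hood top");quad("top",t2([(586,128),(764,125),(779,328),(599,333)]),.186)
print("hood handle", plane("top",t2([(533,178),(540,293)]),.164),plane("side",sd([(292,112),(362,132)]),.164))
print("post foot",plane("top",t1([(411,88)]),0),plane("side",sd([(148,273)]),0))
print("bar tip", plane("top",t1([(389,243)]),.17),plane("side",sd([(256,240)]),.178))
print("med?",tri([ray("side",sd([(352,75)])),ray("top",t2([(650,230)]))]),plane("side",sd([(352,75)]),.15))
print("small top",plane("side",sd([(63,432)]),.147))
print("large top",plane("side",sd([(250,460)]),.165),plane("top",t1([(88,370)]),.165))
```

```text
tray
[[0.7151, 0.0497], [0.6986, -0.0938], [0.4902, -0.065], [0.5093, 0.0833]] c [ 0.6033 -0.0064  0.016 ]
   len 0.144 yaw -1.686
   len 0.210 yaw 3.004
   len 0.149 yaw 1.443
   len 0.209 yaw -0.162
[[0.6914, -0.0849], [0.4847, -0.0541], [0.5062, 0.0902], [0.7157, 0.0567]] c [0.5995 0.002  0.016 ]
   len 0.209 yaw 2.994
   len 0.146 yaw 1.423
   len 0.212 yaw -0.159
   len 0.144 yaw -1.741
large
[[0.5067, 0.3097], [0.4771, 0.1951], [0.3161, 0.2402], [0.3477, 0.353]] c [0.4119 0.2745 0.04  ]
   len 0.118 yaw -1.824
   len 0.167 yaw 2.868
   len 0.117 yaw 1.298
   len 0.165 yaw -0.266
[[0.472, 0.2025], [0.3154, 0.2465], [0.3481, 0.3579], [0.5006, 0.3232]] c [0.409  0.2825 0.04  ]
   len 0.163 yaw 2.867
   len 0.116 yaw 1.285
   len 0.156 yaw -0.224
   len 0.124 yaw -1.804
small
[[0.6381, 0.3444], [0.6443, 0.2881], [0.5859, 0.2807], [0.5799, 0.3395]] c [0.6121 0.3132 0.03  ]
   len 0.057 yaw -1.461
   len 0.059 yaw -3.014
   len 0.059 yaw 1.674
   len 0.058 yaw 0.084
hood top
[[0.6116, -0.2783], [0.6125, -0.4309], [0.4386, -0.4326], [0.4362, -0.2812]] c [ 0.5247 -0.3558  0.186 ]
   len 0.153 yaw -1.565
   len 0.174 yaw -3.132
   len 0.151 yaw 1.587
   len 0.175 yaw 0.017
hood handle [[ 0.5723 -0.2357  0.164 ]
 [ 0.4723 -0.2376  0.164 ]] [[ 0.5721 -0.2402  0.164 ]
 [ 0.4707 -0.2388  0.164 ]]
post foot [[ 0.6921 -0.0199  0.    ]] [[ 0.6967 -0.0243  0.    ]]
bar tip [[0.5176 0.0073 0.17  ]] [[0.519  0.0101 0.178 ]]
med? [ 0.5212 -0.3314  0.1783] [[ 0.5287 -0.367   0.15  ]]
small top [[0.6095 0.3186 0.147 ]]
large top [[0.4105 0.2796 0.165 ]] [[0.4127 0.2641 0.165 ]]
```

```bash
cat > hood.py <<'E'
from h import *
import sys
D=down(np.pi/2)
T=lambda phi:R.from_rotvec([-phi,0,0])*D
hin=np.array([.523,-.440,.04])
def tcp(th,off):
    a=.553+th; b=hin+.236*np.array([0,np.cos(a),np.sin(a)]); t=T(.96-th)
    return b+t.apply([0,0,off]),t
E
python3 - <<'E'
from hood import *
p,t=tcp(0,-.10);q,_=tcp(0,.015)
steps([([.38,-.33,.38],T(.2),6),([.50,-.15,.35],T(.6),5),(p,t,5)])
E
```

```text
-> [ 0.38 -0.33  0.38] x6
[-39.2, 25.9, -24.9, 0.033, 0.006, 0.061],
[-37.5, 27.4, -26.0, 0.033, 0.006, 0.061],
[-35.6, 28.7, -27.1, 0.033, 0.006, 0.061],
[-33.6, 29.9, -28.3, 0.033, 0.006, 0.061],
[-31.6, 31.0, -29.5, 0.033, 0.006, 0.061],
[-29.5, 31.8, -30.8, 0.033, 0.006, 0.061],
-> [ 0.5  -0.15  0.35] x5
[-24.0, 36.5, -1.3, 0.08, 0.0, 0.0],
[-24.0, 36.3, -4.2, 0.08, 0.0, 0.0],
[-24.0, 35.8, -7.1, 0.08, 0.0, 0.0],
[-24.0, 35.1, -9.9, 0.08, 0.0, 0.0],
[-24.0, 34.2, -12.7, 0.08, 0.0, 0.0],
-> [ 0.523  -0.1573  0.2213] x5
[-4.6, 13.3, 22.1, 0.072, -0.0, -0.0],
[-4.6, 14.9, 21.0, 0.072, -0.0, -0.0],
[-4.6, 16.4, 19.9, 0.072, -0.0, -0.0],
[-4.6, 17.8, 18.7, 0.072, -0.0, -0.0],
[-4.6, 19.1, 17.4, 0.072, -0.0, -0.0],
```

play_rows:
  plan:
    - [-39,26,-25,0.033,0.006,0.061]
    - [-37.5,27.5,-26,0.033,0.006,0.061]
    - [-35.5,28.5,-27,0.033,0.006,0.061]
    - [-33.5,30,-28.5,0.033,0.006,0.061]
    - [-31.5,31,-29.5,0.033,0.006,0.061]
    - [-29.5,32,-31,0.033,0.006,0.061]
    - [-24,36.5,-1.5,0.08,0,0]
    - [-24,36.5,-4,0.08,0,0]
    - [-24,36,-7,0.08,0,0]
    - [-24,35,-10,0.08,0,0]
  jaw: 0.5

```text
clock: 1.45
ee_pos: [0.4756, -0.1838, 0.3571]
orientation: [0.001, -0.001, 0.966, -0.258]
contact_force: [0.7, -0.9, -1.3]
grip_width: 0.043
```

play_rows:
  plan:
    - [-24,34,-12.5,0.08,0,0]
    - [-4.5,13.5,22,0.072,0,0]
    - [-4.5,15,21,0.072,0,0]
    - [-4.5,16.5,20,0.072,0,0]
    - [-4.5,18,18.5,0.072,0,0]
    - [-4.5,19,17.5,0.072,0,0]
    - [0,0,0,0,0,0]
    - [0,0,0,0,0,0]

```text
clock: 2.45
ee_pos: [0.5221, -0.156, 0.2235]
orientation: [0.002, -0.0, 0.887, -0.461]
contact_force: [0.4, -1.6, 0.3]
grip_width: 0.0428
```

Run:
```python
from hood import *
s=env.get_state();print(s["clock"],s["joints"],s["grip_width"],s["contact_force"])
p,t=tcp(0,-.10);print(p-s["ee_pos"],(rot(s["orientation"]).inv()*t).as_rotvec())
a=shot("wrist","w1",s=1);b=env.camera("side")[85:235,300:460,::-1]
b=cv2.resize(b,(400,375))
cv2.imwrite("pics/v1.png",np.hstack([cv2.resize(a,(400,250)),b[:250]]) if 0 else np.vstack([cv2.resize(a,(440,275)),cv2.resize(b,(440,320))]))
```

```text
2.45 [ 0.4961 -0.0886 -0.57    0.8083 -1.6478 -2.2448] 0.042832478946661055 [ 0.3802 -1.5713  0.3473]
[ 0.0009 -0.0012 -0.0022] [ 0.0015  0.0028 -0.0011]
```

View pics/v1.png

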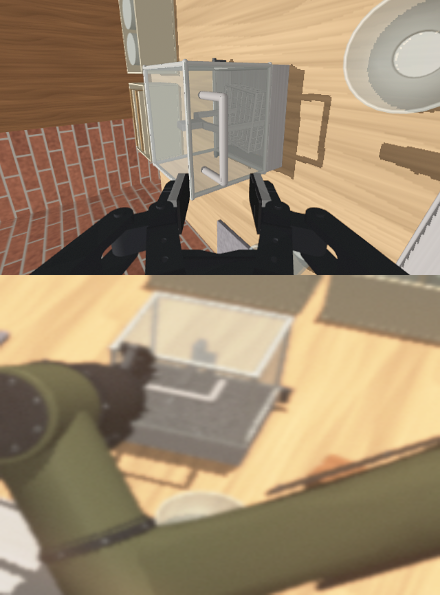

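Run:
```python
from hood import *
st=state("w1")
print(proj("wrist",[[.473,-.239,.164],[.573,-.239,.164]],st)*440/640)
c,_=tcp(0,.015)
s=env.get_state()
way=[(*tcp(0,.015),5)]+[(*tcp(.1*k,.015),1) for k in range(1,13)]
p,t=tcp(1.2,-.08);way+=[(p,t,4)]
steps(way)
```

```text
[[220.5576  96.9978]
 [220.4784 179.6853]]
-> [ 0.523  -0.2515  0.1554] x5
[-0.1, 0.2, 23.5, 0.0, 0.001, -0.001],
[-0.1, 0.3, 23.5, 0.0, 0.001, -0.001],
[-0.1, 0.3, 23.5, 0.0, 0.001, -0.001],
[-0.1, 0.3, 23.5, 0.0, 0.001, -0.001],
[-0.1, 0.3, 23.5, 0.0, 0.001, -0.001],
-> [ 0.523  -0.2639  0.1736] x1
[-0.0, -22.1, -0.3, -0.1, 0.0, 0.0],
-> [ 0.523  -0.2781  0.1905] x1
[-0.0, -22.1, -0.3, -0.1, 0.0, -0.0],
-> [ 0.523  -0.294   0.2059] x1
[-0.0, -22.1, -0.3, -0.1, 0.0, 0.0],
-> [ 0.523  -0.3113  0.2197] x1
[-0.0, -22.1, -0.3, -0.1, 0.0, -0.0],
-> [ 0.523  -0.3298  0.2316] x1
[-0.0, -22.1, -0.3, -0.1, 0.0, 0.0],
-> [ 0.523  -0.3495  0.2417] x1
[-0.0, -22.1, -0.3, -0.1, 0.0, -0.0],
-> [ 0.523  -0.3701  0.2497] x1
[-0.0, -22.1, -0.3, -0.1, 0.0, -0.0],
-> [ 0.523  -0.3914  0.2556] x1
[-0.0, -22.1, -0.3, -0.1, 0.0, 0.0],
-> [ 0.523  -0.4132  0.2594] x1
[-0.0, -22.1, -0.3, -0.1, 0.0, -0.0],
-> [ 0.523  -0.4352  0.261 ] x1
[-0.0, -22.1, -0.3, -0.1, 0.0, -0.0],
-> [ 0.523  -0.4573  0.2603] x1
[-0.0, -22.1, -0.3, -0.1, 0.0, 0.0],
-> [ 0.523  -0.4792  0.2575] x1
[-0.0, -22.1, -0.3, -0.1, 0.0, 0.0],
-> [ 0.523  -0.5018  0.3498] x4
[0.0, 0.0, -23.8, 0.0, -0.0, 0.0],
[0.0, 0.0, -23.8, 0.0, -0.0, 0.0],
[0.0, 0.0, -23.8, 0.0, -0.0, 0.0],
[0.0, 0.0, -23.8, 0.0, -0.0, 0.0],
```

play_rows:
  plan:
    - [0,0.3,23.5,0,0,0]
    - [0,0.3,23.5,0,0,0]
    - [0,0.3,23.5,0,0,0]
    - [0,0.3,23.5,0,0,0]
    - [0,0.3,23.5,0,0,0]
    - [0,0,0,0,0,0]

```text
clock: 3.3
ee_pos: [0.5214, -0.2526, 0.1539]
orientation: [0.001, 0.001, 0.887, -0.461]
contact_force: [-0.3, 0.0, 0.1]
grip_width: 0.0425
```

play_rows:
  plan:
    - [0,0,0,0,0,0]
    - [0,-22,-0.3,-0.1,0,0]
    - [0,-22,-0.3,-0.1,0,0]
    - [0,-22,-0.3,-0.1,0,0]
    - [0,-22,-0.3,-0.1,0,0]
  jaw: 0.35

```text
clock: 3.92
ee_pos: [0.5228, -0.3101, 0.2192]
orientation: [0.002, -0.002, 0.962, -0.274]
contact_force: [0.5, -0.7, -2.2]
grip_width: 0.0298
```

play_rows:
  plan:
    - [0,-22,-0.3,-0.1,0,0]
    - [0,-22,-0.3,-0.1,0,0]
    - [0,-22,-0.3,-0.1,0,0]
    - [0,-22,-0.3,-0.1,0,0]
    - [0,-22,-0.3,-0.1,0,0]
    - [0,-22,-0.3,-0.1,0,0]
    - [0,-22,-0.3,-0.1,0,0]
    - [0,-22,-0.3,-0.1,0,0]
    - [0,0,0,0,0,0]

```text
clock: 5.05
ee_pos: [0.522, -0.4809, 0.2518]
orientation: [-0.001, 0.001, 0.993, 0.122]
contact_force: [0.3, -1.2, -3.1]
grip_width: 0.03
```

play_rows:
  plan:
    - [0,0,-24,0,0,0]
    - [0,0,-24,0,0,0]
    - [0,0,-24,0,0,0]
    - [0,0,-24,0,0,0]
    - [0,0,0,0,0,0]
    - [0,0,0,0,0,0]
  jaw: 0.6

```text
clock: 5.8
ee_pos: [0.5228, -0.5002, 0.3485]
orientation: [0.0, -0.002, 0.993, 0.12]
contact_force: [-0.2, 0.2, -1.0]
grip_width: 0.0507
```

Run:
```python
from hood import *
s=env.get_state();print(s["clock"],s["joints"])
a=shot("top","t2",(380,550,130,300),3)
b=env.camera("side")[60:230,300:460,::-1]
cv2.imwrite("pics/v2.png",np.hstack([cv2.resize(a,(380,380)),cv2.resize(b,(400,380))]))
steps([([.46,-.33,.40],down(np.pi/2),4),([.37,-.05,.42],down(1.2),6),([.36,.27,.36],down(np.arctan2(np.sin(-.25),np.cos(-.25))),7)])
```

```text
5.8 [-0.5935  0.6811  1.1776 -0.2446 -2.189  -1.1041]
-> [ 0.46 -0.33  0.4 ] x4
[15.5, 44.5, -2.4, 0.06, -0.0, 0.001],
[15.5, 44.2, -5.1, 0.06, -0.0, 0.001],
[15.6, 43.8, -7.8, 0.06, -0.0, 0.001],
[15.6, 43.3, -10.4, 0.06, -0.0, 0.001],
-> [ 0.37 -0.05  0.42] x6
[15.0, 46.7, -3.3, 0.0, -0.0, 0.062],
[17.9, 45.7, -3.3, 0.0, -0.0, 0.062],
[20.6, 44.5, -3.3, 0.0, -0.0, 0.062],
[23.3, 43.1, -3.3, 0.0, -0.0, 0.062],
[26.0, 41.6, -3.3, 0.0, -0.0, 0.062],
[28.5, 39.9, -3.3, 0.0, -0.0, 0.062],
-> [0.36 0.27 0.36] x7
[17.9, 42.1, 8.6, -0.0, 0.0, 0.207],
[26.2, 37.5, 8.6, -0.0, 0.0, 0.207],
[33.3, 31.3, 8.6, -0.0, 0.0, 0.207],
[39.1, 23.8, 8.6, -0.0, 0.0, 0.207],
[43.1, 15.3, 8.6, -0.0, 0.0, 0.207],
[45.3, 6.1, 8.6, -0.0, 0.0, 0.207],
[45.6, -3.4, 8.6, -0.0, 0.0, 0.207],
```

View pics/v2.png

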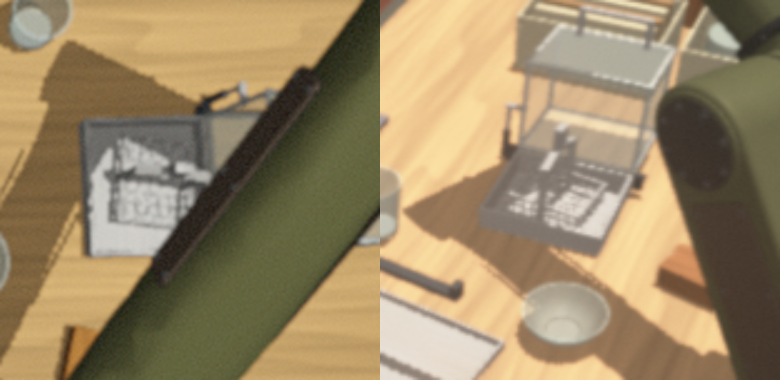

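Run:
```python
from hood import *
steps([([.44,-.28,.40],down(np.pi/2),5),([.37,-.0,.42],down(1.45),6),([.38,.27,.36],down(1.3),6)])
```

```text
-> [ 0.44 -0.28  0.4 ] x5
[16.4, 45.3, 0.4, 0.048, -0.0, 0.001],
[16.4, 45.3, -1.8, 0.048, -0.0, 0.001],
[16.4, 45.1, -3.9, 0.048, -0.0, 0.001],
[16.5, 44.9, -6.1, 0.048, -0.0, 0.001],
[16.5, 44.5, -8.3, 0.048, -0.0, 0.001],
-> [ 0.37 -0.    0.42] x6
[11.7, 46.7, -3.3, 0.0, -0.0, 0.02],
[12.6, 46.4, -3.3, 0.0, -0.0, 0.02],
[13.5, 46.2, -3.3, 0.0, -0.0, 0.02],
[14.5, 45.9, -3.3, 0.0, -0.0, 0.02],
[15.4, 45.6, -3.3, 0.0, -0.0, 0.02],
[16.3, 45.3, -3.3, 0.0, -0.0, 0.02],
-> [0.38 0.27 0.36] x6
[3.8, 44.9, 10.0, -0.0, 0.0, 0.025],
[4.9, 44.8, 10.0, -0.0, 0.0, 0.025],
[6.0, 44.6, 10.0, -0.0, 0.0, 0.025],
[7.1, 44.5, 10.0, -0.0, 0.0, 0.025],
[8.2, 44.3, 10.0, -0.0, 0.0, 0.025],
[9.3, 44.1, 10.0, -0.0, 0.0, 0.025],
```

play_rows:
  plan:
    - [16.5,45,0,0.048,0,0]
    - [16.5,45,-2,0.048,0,0]
    - [16.5,45,-4,0.048,0,0]
    - [16.5,45,-6,0.048,0,0]
    - [16.5,44.5,-8,0.048,0,0]
    - [11.5,46.5,-3.5,0,0,0.02]
    - [12.5,46.5,-3.5,0,0,0.02]
    - [13.5,46,-3,0,0,0.02]
    - [14.5,46,-3,0,0,0.02]
    - [15.5,45.5,-3,0,0,0.02]
  jaw: 1.0

```text
clock: 7.15
ee_pos: [0.3814, -0.0508, 0.4175]
orientation: [0.0, 0.05, 0.999, 0.002]
contact_force: [1.5, 0.9, 0.6]
grip_width: 0.0855
```

play_rows:
  plan:
    - [16.5,45.5,-3,0,0,0.02]
    - [4,45,10,0,0,0.025]
    - [5,45,10,0,0,0.025]
    - [6,44.5,10,0,0,0.025]
    - [7,44.5,10,0,0,0.025]
    - [8,44.5,10,0,0,0.025]
    - [9,44,10,0,0,0.025]
    - [0,0,0,0,0,0]
    - [0,0,0,0,0,0]

```text
clock: 8.28
ee_pos: [0.3803, 0.265, 0.3622]
orientation: [0.0, 0.134, 0.991, 0.002]
contact_force: [-0.2, -1.2, -0.1]
grip_width: 0.0854
```

Run:
```python
from h import *
s=env.get_state();print(s["clock"],s["joints"],s["ee_pos"],s["orientation"])
shot("wrist","w3")
```

```text
8.275 [ 1.0455 -0.268   0.0448 -0.001  -1.8803 -2.8846] [0.3803 0.265  0.3622] [0.0002 0.1336 0.991  0.0017]
```

View pics/w3.png

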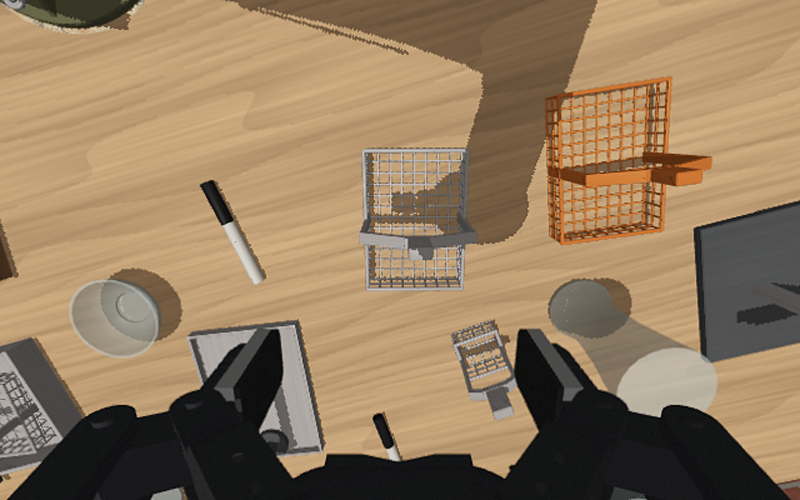

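Run:
```python
from h import *
st=state("w3");f=lambda L:[(x/1.25,y/1.25) for x,y in L]
P=plane("wrist",f([(362,149),(467,149),(466,290),(366,290)]),.04,st)
print(P,P.mean(0))
d=P[0]+P[1]-P[2]-P[3];print("yaw",np.arctan2(d[1],d[0])+np.pi, np.linalg.norm(d)/2)
d=P[1]+P[2]-P[0]-P[3];print("yaw y",np.arctan2(d[1],d[0])-np.pi/2, np.linalg.norm(d)/2)
print("bail ends",plane("wrist",f([(362,240),(476,240)]),.08,st))
print("block top", plane("wrist",f([(421,255)]),.165,st))
# tray
P=plane("wrist",f([(189,330),(298,320),(324,452)]),.016,st);print("tray",P)
print("small rim",plane("wrist",f([(452,333),(492,321)]),.03,st), "small block top",plane("wrist",f([(500,408)]),.147,st))
for y in(-.27,-.24):
  c=np.array([.411,.279,0]);r=R.from_euler("z",y)
  print(y,proj("wrist",[c+r.apply(v) for v in([0,0,.165],[.006,.011,.165],[-.006,-.011,.165],[.085,.06,.04],[-.085,.06,.04],[-.085,-.06,.04],[.085,-.06,.04])],st)*1.25)
```

```text
[[0.3152 0.2412 0.04  ]
 [0.3465 0.3548 0.04  ]
 [0.5125 0.3169 0.04  ]
 [0.4792 0.1966 0.04  ]] [0.4134 0.2774 0.04  ]
yaw 6.038034493386973 0.17009114613414444
yaw y -0.26925445867956954 0.12133989567184182
bail ends [[0.4069 0.2168 0.08  ]
 [0.4402 0.3374 0.08  ]]
block top [[0.4143 0.2766 0.165 ]]
tray [[ 0.4799 -0.0548  0.016 ]
 [ 0.5052  0.0916  0.016 ]
 [ 0.722   0.0559  0.016 ]]
small rim [[0.5717 0.2866 0.03  ]
 [0.5686 0.341  0.03  ]] small block top [[0.6066 0.3148 0.147 ]]
-0.27 [[422.6776 250.905 ]
 [434.9001 257.3778]
 [410.3293 244.3652]
 [463.1985 287.9609]
 [470.8181 146.5731]
 [363.661  146.4256]
 [366.9552 287.9425]]
-0.24 [[422.6776 250.905 ]
 [435.1075 257.0211]
 [410.1266 244.7291]
 [465.2963 286.5868]
 [468.6045 144.9369]
 [361.4487 148.1241]
 [369.0518 289.2584]]
```

Run:
```python
from h import *
steps([([.4137,.2773,.21],down(1.308),4),([.4137,.2773,.130],down(1.308),4)])
```

```text
-> [0.4137 0.2773 0.21  ] x4
[-7.2, 5.1, 38.2, 0.001, 0.0, -0.001],
[-7.2, 5.1, 38.2, 0.001, 0.0, -0.001],
[-7.2, 5.1, 38.2, 0.001, 0.0, -0.001],
[-7.2, 5.2, 38.2, 0.001, 0.0, -0.001],
-> [0.4137 0.2773 0.13  ] x4
[-0.0, -0.0, 20.0, 0.0, -0.0, 0.0],
[-0.0, -0.0, 20.0, 0.0, -0.0, 0.0],
[-0.0, -0.0, 20.0, 0.0, -0.0, 0.0],
[-0.0, -0.0, 20.0, 0.0, -0.0, 0.0],
```

play_rows:
  plan:
    - [-7.2,5,38,0,0,0]
    - [-7.2,5,38,0,0,0]
    - [-7.2,5,38,0,0,0]
    - [-7.2,5,38,0,0,0]
    - [0,0,20,0,0,0]
    - [0,0,20,0,0,0]
    - [0,0,20,0,0,0]
    - [0,0,20,0,0,0]
    - [0,0,0,0,0,0]

```text
clock: 9.45
ee_pos: [0.4131, 0.2774, 0.1286]
orientation: [-0.001, 0.134, 0.991, 0.001]
contact_force: [-0.0, 0.8, -0.2]
grip_width: 0.0859
```

play_rows:
  plan:
    - [0,0,0,0,0,0]
    - [0,0,0,0,0,0]
    - [0,0,0,0,0,0]
    - [0,0,0,0,0,0]
    - [0,0,0,0,0,0]
  jaw: 0
  grip_force: 50

```text
clock: 10.07
ee_pos: [0.4138, 0.2778, 0.1307]
orientation: [0.0, 0.134, 0.991, 0.002]
contact_force: [-1.7, -1.9, 1.3]
grip_width: 0.021
```

play_rows:
  plan:
    - [0,0,-10,0,0,0]
    - [0,0,-20,0,0,0]
    - [0,0,-25,0,0,0]
    - [0,0,0,0,0,0]
    - [0,0,0,0,0,0]

```text
clock: 10.7
ee_pos: [0.4133, 0.2778, 0.1846]
orientation: [-0.001, 0.134, 0.991, 0.002]
contact_force: [0.8, -0.6, -4.6]
grip_width: 0.0207
```

```bash
cat > hk.py <<'E'
from h import *
Y=-.162;post=np.array([.6874,-.0151,0])
def hk(x,y=0,z=0,p=None,yaw=None):
    return (post if p is None else p)+R.from_euler("z",Y if yaw is None else yaw).apply([x,y,z])
E
python3 - <<'E'
from hk import *
steps([([.413,.278,.225],down(1.308),2),(hk(-.265,0,.226),down(Y+np.pi/2),7)])
E
```

```text
-> [0.413 0.278 0.225] x2
[0.2, 0.1, -20.2, 0.002, -0.001, -0.003],
[0.2, 0.1, -20.2, 0.002, -0.001, -0.003],
-> [0.4259 0.0276 0.226 ] x7
[-11.1, -34.1, -0.1, -0.0, -0.0, -0.014],
[-10.6, -34.2, -0.1, -0.0, -0.0, -0.014],
[-10.1, -34.4, -0.1, -0.0, -0.0, -0.014],
[-9.6, -34.5, -0.1, -0.0, -0.0, -0.014],
[-9.1, -34.6, -0.1, -0.0, -0.0, -0.014],
[-8.6, -34.8, -0.1, -0.0, -0.0, -0.014],
[-8.1, -34.9, -0.1, -0.0, -0.0, -0.014],
```

play_rows:
  plan:
    - [0,0,-20,0,0,0]
    - [0,0,-20,0,0,0]
    - [-11,-34,0,0,0,-0.014]
    - [-10.5,-34.5,0,0,0,-0.014]
    - [-10,-34.5,0,0,0,-0.014]
    - [-9.5,-34.5,0,0,0,-0.014]
    - [-9,-34.5,0,0,0,-0.014]
    - [-8.5,-35,0,0,0,-0.014]
    - [-8,-35,0,0,0,-0.014]
    - [0,0,0,0,0,0]

```text
clock: 11.95
ee_pos: [0.4242, 0.0249, 0.2257]
orientation: [0.001, 0.087, 0.996, 0.002]
contact_force: [1.5, 0.6, -4.7]
grip_width: 0.0211
```

play_rows:
  plan:
    - [0,0,0,0,0,0]
    - [0,0,0,0,0,0]

```text
clock: 12.2
ee_pos: [0.4241, 0.0274, 0.2246]
orientation: [0.0, 0.085, 0.996, 0.002]
contact_force: [-0.0, -0.4, -5.0]
grip_width: 0.0215
```

Run:
```python
from hk import *
s=env.get_state();print(s["clock"],s["joints"],s["ee_pos"],s["orientation"])
im=shot("wrist","w4")
st=s
for p in proj("wrist",[hk(-.165,y,.185) for y in(-.008,.008)]+[hk(-.01,y,.17) for y in(-.008,.008)],st)*1.25:
    print(p);cv2.circle(im,tuple(int(v) for v in p),2,(0,0,255),-1)
cv2.imwrite("pics/w4m.png",im)
```

```text
12.2 [ 0.5423 -0.4445 -0.3408 -0.0032 -1.6719 -2.2831] [0.4241 0.0274 0.2246] [0.0001 0.0847 0.9964 0.002 ]
[387.6841 458.907 ]
[416.0153 458.6272]
[391.525  618.5012]
[413.9818 618.2634]
```

View pics/w4m.png

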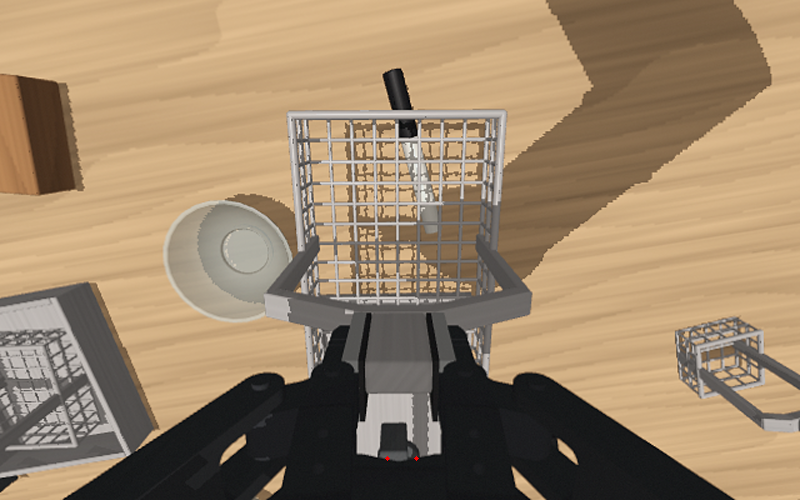

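```bash
python3 - <<'E'
from hk import *
t1=lambda L:[(190+x/3-.33,130+y/3-.33) for x,y in L]
P=plane("top",t1([(406,110),(389,243)]),.17);d=P[0]-P[1];print(P,np.arctan2(d[1],d[0]))
sd=lambda L:[(220+x/2.3-.3,85+y/2.3-.3) for x,y in L]
P=plane("side",sd([(160,198),(256,238)]),.17);d=P[0]-P[1];print(P,np.arctan2(d[1],d[0]))
print("lug",plane("wrist",[(394/1.25,450/1.25)],.185,state("w4")))
E
sed -i 's/^Y=.*/Y=-.163;post=np.array([.687,-.019,0])/' hk.py
python3 - <<'E'
from hk import *
D=down(Y+np.pi/2)
steps([(hk(-.265,0,.226),D,1),(hk(-.105,0,.226),D,8),(hk(-.105,0,.184),D,4)])
E
```

```text
[[ 0.6338 -0.0091  0.17  ]
 [ 0.5176  0.0073  0.17  ]] -0.1402628137676958
[[ 0.6602 -0.0152  0.17  ]
 [ 0.5231  0.0003  0.17  ]] -0.11250793280056941
lug [[0.5178 0.0082 0.185 ]]
-> [0.4255 0.024  0.226 ] x1
[-2.0, -3.1, -1.5, 0.004, -0.0, -0.006],
-> [ 0.5834 -0.002   0.226 ] x8
[-20.0, 0.0, 0.0, -0.0, 0.0, 0.0],
[-20.0, 0.0, 0.0, -0.0, 0.0, 0.0],
[-20.0, 0.0, 0.0, -0.0, 0.0, 0.0],
[-20.0, 0.0, 0.0, -0.0, 0.0, 0.0],
[-20.0, 0.0, 0.0, -0.0, 0.0, 0.0],
[-20.0, 0.0, 0.0, -0.0, 0.0, 0.0],
[-20.0, 0.0, 0.0, -0.0, 0.0, 0.0],
[-20.0, 0.0, 0.0, -0.0, 0.0, 0.0],
-> [ 0.5834 -0.002   0.184 ] x4
[-0.0, 0.0, 10.5, -0.0, -0.0, 0.0],
[-0.0, 0.0, 10.5, -0.0, -0.0, 0.0],
[-0.0, 0.0, 10.5, -0.0, -0.0, 0.0],
[-0.0, 0.0, 10.5, -0.0, -0.0, 0.0],
```

play_rows:
  plan:
    - [-2,-3,-1.5,0.003,0,0]
    - [-20,0,0,0,0,0]
    - [-20,0,0,0,0,0]
    - [-20,0,0,0,0,0]
    - [-20,0,0,0,0,0]
    - [-20,0,0,0,0,0]
    - [-20,0,0,0,0,0]
    - [-20,0,0,0,0,0]
    - [-18,0,0,0,0,0]
    - [0,0,0,0,0,0]

```text
clock: 13.5
ee_pos: [0.5819, -0.0034, 0.2248]
orientation: [-0.001, 0.085, 0.996, 0.0]
contact_force: [0.6, 0.2, -4.4]
grip_width: 0.021
```

play_rows:
  plan:
    - [0,0,0,0,0,0]
    - [0,0,10,0,0,0]
    - [0,0,10,0,0,0]
    - [0,0,10,0,0,0]
    - [0,0,9,0,0,0]
    - [0,0,0,0,0,0]
    - [0,0,0,0,0,0]

```text
clock: 14.38
ee_pos: [0.5815, -0.0034, 0.1873]
orientation: [0.0, 0.085, 0.996, 0.0]
contact_force: [-0.5, 0.1, -3.9]
grip_width: 0.0209
```

play_rows:
  plan:
    - [0,0,3,0,0,0]
    - [0,0,3,0,0,0]
    - [0,0,0,0,0,0]

```text
clock: 14.75
ee_pos: [0.5813, -0.0033, 0.1808]
orientation: [0.0, 0.085, 0.996, 0.0]
contact_force: [-0.3, -0.2, -4.0]
grip_width: 0.0215
```

play_rows:
  plan:
    - [0,0,1.5,0,0,0]
    - [0,0,1.5,0,0,0]
    - [0,0,0,0,0,0]

```text
clock: 15.12
ee_pos: [0.5814, -0.0034, 0.1807]
orientation: [0.001, 0.085, 0.996, 0.001]
contact_force: [-6.0, 2.4, 7.0]
grip_width: 0.021
```

play_rows:
  plan:
    - [0,0,-1.5,0,0,0]
    - [0,0,0,0,0,0]

```text
clock: 15.38
ee_pos: [0.5815, -0.0034, 0.1807]
orientation: [0.001, 0.085, 0.996, 0.001]
contact_force: [-3.9, 1.2, 6.1]
grip_width: 0.0215
```

play_rows:
  plan:
    - [0,0,0,0,0,0]
    - [0,0,0,0,0,0]
    - [0,0,0,0,0,0]
    - [0,0,-20,0,0,0]
    - [0,0,-25,0,0,0]
    - [0,0,-25,0,0,0]
    - [0,0,-25,0,0,0]
    - [0,0,-25,0,0,0]
    - [0,0,0,0,0,0]
  jaw: 0.6

```text
clock: 16.5
ee_pos: [0.582, -0.0037, 0.3035]
orientation: [0.003, 0.085, 0.996, 0.001]
contact_force: [-0.2, 0.2, -0.6]
grip_width: 0.0509
```

Run:
```python
from hk import *
s=env.get_state();print(s["clock"],s["ee_pos"],s["joints"])
a=shot("top","t5",(270,380,140,250),3.5);b=shot("side","s5",(260,420,130,240),2.5)
a=cv2.resize(a,(385,385));b=cv2.resize(b,(400,275))
cv2.imwrite("pics/v5.png",np.hstack([a,np.vstack([b,np.zeros((110,400,3),np.uint8)])]))
steps([([.47,-.20,.40],down(np.pi/2),6),([.47,-.33,.37],down(np.pi/2),4)])
```

```text
16.5 [ 0.582  -0.0037  0.3035] [ 0.3383  0.007   0.1828  0.0004 -1.7405 -2.08  ]
-> [ 0.47 -0.2   0.4 ] x6
[12.7, -35.4, -16.7, 0.0, 0.0, -0.028],
[13.7, -35.0, -16.7, 0.0, 0.0, -0.028],
[14.7, -34.6, -16.7, 0.0, 0.0, -0.028],
[15.7, -34.2, -16.7, 0.0, 0.0, -0.028],
[16.7, -33.8, -16.7, 0.0, 0.0, -0.028],
[17.6, -33.3, -16.7, 0.0, 0.0, -0.028],
-> [ 0.47 -0.33  0.37] x4
[-0.0, -32.5, 7.5, -0.0, -0.0, -0.0],
[-0.0, -32.5, 7.5, -0.0, -0.0, -0.0],
[-0.0, -32.5, 7.5, -0.0, -0.0, -0.0],
[-0.0, -32.5, 7.5, -0.0, -0.0, -0.0],
```

View pics/v5.png

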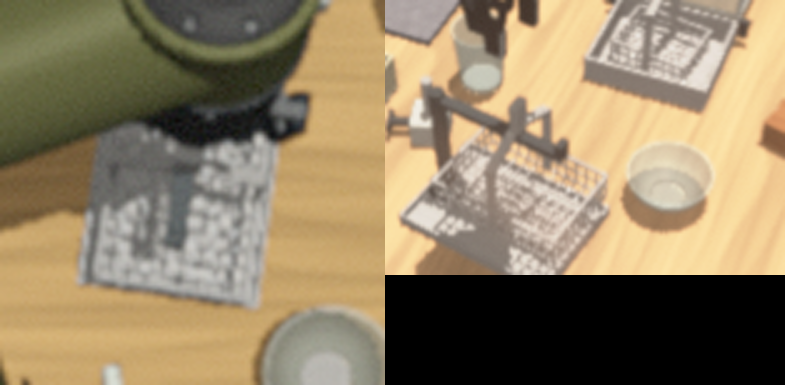

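play_rows:
  plan:
    - [12.5,-35.5,-16.5,0,0,-0.028]
    - [13.5,-35,-16.5,0,0,-0.028]
    - [14.5,-34.5,-16.5,0,0,-0.028]
    - [15.5,-34,-16.5,0,0,-0.028]
    - [16.5,-34,-16.5,0,0,-0.028]
    - [17.5,-33.5,-16.5,0,0,-0.028]
    - [0,-32.5,7.5,0,0,0]
    - [0,-32.5,7.5,0,0,0]
    - [0,-32.5,7.5,0,0,0]
    - [0,-32.5,7.5,0,0,0]
  jaw: 1.0

```text
clock: 17.85
ee_pos: [0.4703, -0.3311, 0.367]
orientation: [-0.001, 0.001, 1.0, 0.001]
contact_force: [-0.2, 0.6, 0.1]
grip_width: 0.0853
```

play_rows:
  plan:
    - [0,0,0,0,0,0]
    - [0,0,0,0,0,0]

```text
clock: 18.1
ee_pos: [0.4704, -0.33, 0.3677]
orientation: [-0.0, 0.001, 1.0, 0.001]
contact_force: [-0.3, 0.9, -0.5]
grip_width: 0.0853
```

Run:
```python
from h import *
s=env.get_state();print(s["clock"],s["ee_pos"],s["joints"])
shot("wrist","w6")
```

```text
18.1 [ 0.4704 -0.33    0.3677] [-0.2634  0.0327  0.3293 -0.0011 -1.8683 -1.3107]
```

View pics/w6.png

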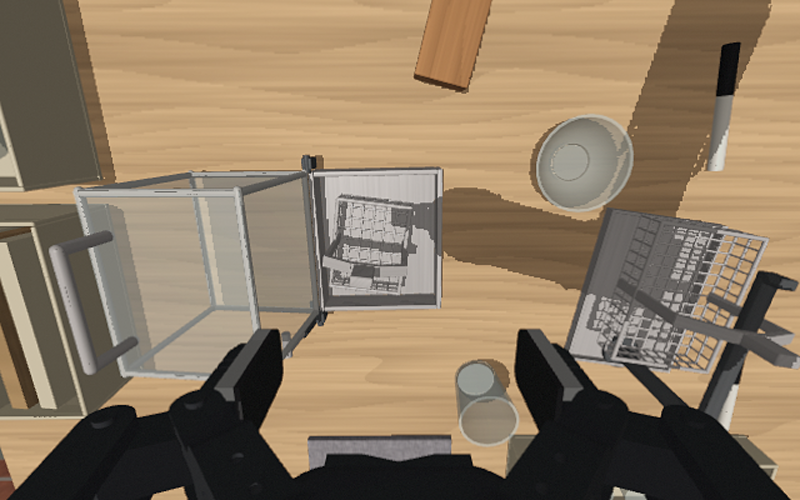

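Run:
```python
from h import *
im=cv2.imread("pics/w6.png")[165:315,310:450]
cv2.imwrite("pics/w6c.png",cv2.resize(im,None,fx=4,fy=4,interpolation=cv2.INTER_CUBIC))
```

```text
(no output)
```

View pics/w6c.png

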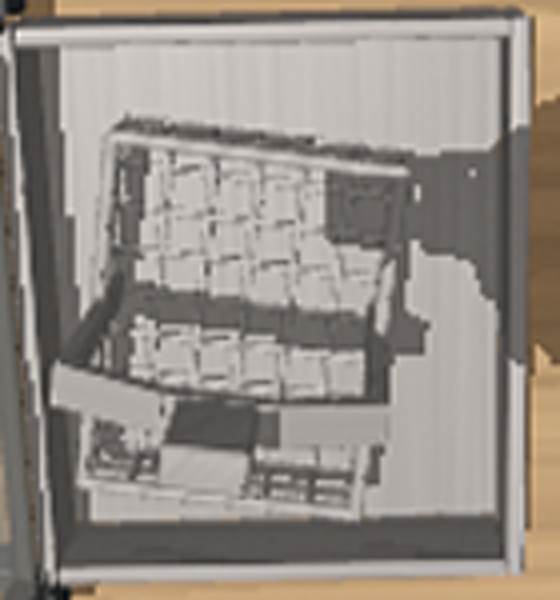

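Run:
```python
from h import *
st=state("w6");f=lambda L:[((310+x/4)/1.25,(165+y/4)/1.25) for x,y in L]
for fl in(.0,.005,.01):
    P=plane("wrist",f([(110,133),(408,170),(360,515),(80,483)]),.036+fl,st);c=P.mean(0)
    d=P[2]+P[3]-P[0]-P[1];e=P[1]+P[2]-P[0]-P[3]
    print(fl,c,"yaw",np.arctan2(d[1],d[0]),np.arctan2(e[1],e[0])-np.pi/2,np.linalg.norm(d)/2,np.linalg.norm(e)/2,"block",plane("wrist",f([(208,470)]),.156+fl,st))
    r=R.from_euler("z",-.1);p=proj("wrist",[c+r.apply(v) for v in([-.006,-.011,.12],[-.006,.011,.12],[.006,.011,.12],[.006,-.011,.12])],st)*1.25
    print(((p-[310,165])*4).round().tolist())
print("tub rim",plane("wrist",f([(15,30),(525,22),(520,572),(55,580)]),.04,st))
```

```text
0.0 [ 0.5314 -0.3658  0.036 ] yaw -0.13176312879284005 -0.12721519816647064 0.11209534507998228 0.08937127240493234 block [[ 0.5313 -0.3653  0.156 ]]
[[161.0, 443.0], [254.0, 451.0], [250.0, 498.0], [158.0, 490.0]]
0.005 [ 0.53   -0.3654  0.041 ] yaw -0.13176312879283986 -0.12721519816646976 0.11091419659444236 0.08842956743960538 block [[ 0.5294 -0.3648  0.161 ]]
[[160.0, 444.0], [254.0, 453.0], [250.0, 501.0], [157.0, 492.0]]
0.01 [ 0.5286 -0.365   0.046 ] yaw -0.1317631287928401 -0.1272151981664702 0.10973304810890248 0.0874878624742785 block [[ 0.5274 -0.3643  0.166 ]]
[[159.0, 446.0], [255.0, 455.0], [251.0, 503.0], [156.0, 494.0]]
tub rim [[ 0.4397 -0.428   0.04  ]
 [ 0.4379 -0.2809  0.04  ]
 [ 0.6109 -0.2775  0.04  ]
 [ 0.613  -0.4266  0.04  ]]
```

Run:
```python
from h import *
D=down(1.441)
steps([([.531,-.365,.20],D,5),([.531,-.365,.125],D,4)])
```

```text
-> [ 0.531 -0.365  0.2  ] x5
[-12.1, -7.1, 33.6, 0.0, 0.0, 0.026],
[-12.3, -6.7, 33.6, 0.0, 0.0, 0.026],
[-12.4, -6.4, 33.6, 0.0, 0.0, 0.026],
[-12.6, -6.1, 33.6, 0.0, 0.0, 0.026],
[-12.8, -5.8, 33.6, 0.0, 0.0, 0.026],
-> [ 0.531 -0.365  0.125] x4
[-0.0, -0.0, 18.8, 0.0, -0.0, 0.0],
[-0.0, -0.0, 18.8, 0.0, -0.0, 0.0],
[-0.0, -0.0, 18.8, 0.0, -0.0, 0.0],
[-0.0, -0.0, 18.8, 0.0, -0.0, 0.0],
```

play_rows:
  plan:
    - [-12,-7,33.5,0,0,0.026]
    - [-12.5,-6.5,33.5,0,0,0.026]
    - [-12.5,-6.5,33.5,0,0,0.026]
    - [-12.5,-6,33.5,0,0,0.026]
    - [-13,-6,33.5,0,0,0.026]
    - [0,0,19,0,0,0]
    - [0,0,19,0,0,0]
    - [0,0,19,0,0,0]
    - [0,0,19,0,0,0]
    - [0,0,0,0,0,0]
  jaw: 0.6

```text
clock: 19.4
ee_pos: [0.5303, -0.3648, 0.1226]
orientation: [-0.001, 0.066, 0.998, 0.001]
contact_force: [-0.2, 0.3, -0.0]
grip_width: 0.0516
```

play_rows:
  plan:
    - [0,0,0,0,0,0]
    - [0,0,0,0,0,0]
    - [0,0,0,0,0,0]
    - [0,0,0,0,0,0]
    - [0,0,0,0,0,0]
  jaw: 0

```text
clock: 20.02
ee_pos: [0.5317, -0.3659, 0.1259]
orientation: [0.001, 0.066, 0.998, -0.0]
contact_force: [1.0, -1.8, 5.8]
grip_width: 0.021
```

play_rows:
  plan:
    - [0,0,-10,0,0,0]
    - [0,0,-25,0,0,0]
    - [0,0,-30,0,0,0]
    - [0,0,-35,0,0,0]
    - [0,0,-35,0,0,0]
    - [0,0,0,0,0,0]
    - [0,0,0,0,0,0]

```text
clock: 20.9
ee_pos: [0.531, -0.3647, 0.2574]
orientation: [-0.001, 0.066, 0.998, 0.002]
contact_force: [-1.2, 0.7, -3.9]
grip_width: 0.0213
```

Run:
```python
from h import *
D=down(-.16+np.pi/2)
steps([([.50,-.20,.31],D,5),([.4364,.020,.232],D,6),([.5627,-.0003,.230],D,7)])
```

```text
-> [ 0.5  -0.2   0.31] x5
[10.5, 31.9, -10.4, 0.001, -0.001, 0.006],
[10.7, 31.8, -10.4, 0.001, -0.001, 0.006],
[10.9, 31.7, -10.4, 0.001, -0.001, 0.006],
[11.0, 31.7, -10.5, 0.001, -0.001, 0.006],
[11.2, 31.6, -10.5, 0.001, -0.001, 0.006],
-> [0.4364 0.02   0.232 ] x6
[16.3, 34.5, 13.0, 0.0, 0.0, -0.0],
[16.3, 34.5, 13.0, 0.0, 0.0, -0.0],
[16.3, 34.5, 13.0, 0.0, 0.0, -0.0],
[16.3, 34.5, 13.0, 0.0, 0.0, -0.0],
[16.3, 34.5, 13.0, 0.0, 0.0, -0.0],
[16.3, 34.5, 13.0, 0.0, 0.0, -0.0],
-> [ 0.5627 -0.0003  0.23  ] x7
[-18.3, 0.0, 0.3, -0.0, 0.0, -0.0],
[-18.3, 0.0, 0.3, -0.0, 0.0, -0.0],
[-18.3, 0.0, 0.3, -0.0, 0.0, -0.0],
[-18.3, 0.0, 0.3, -0.0, 0.0, -0.0],
[-18.3, 0.0, 0.3, -0.0, 0.0, -0.0],
[-18.3, 0.0, 0.3, -0.0, 0.0, -0.0],
[-18.3, 0.0, 0.3, -0.0, 0.0, -0.0],
```

play_rows:
  plan:
    - [10.5,32,-10.5,0.001,0,0.006]
    - [10.5,32,-10.5,0.001,0,0.006]
    - [11,31.5,-10.5,0.001,0,0.006]
    - [11,31.5,-10.5,0.001,0,0.006]
    - [11,31.5,-10.5,0.001,0,0.006]
    - [16.5,34.5,13,0,0,0]
    - [16.5,34.5,13,0,0,0]
    - [16.5,34.5,13,0,0,0]
    - [16,34.5,13,0,0,0]

```text
clock: 22.02
ee_pos: [0.4571, -0.053, 0.2567]
orientation: [-0.002, 0.081, 0.997, -0.002]
contact_force: [0.2, 0.7, -3.1]
grip_width: 0.0211
```

play_rows:
  plan:
    - [16,34.5,13,0,0,0]
    - [16,34.5,13,0,0,0]
    - [0,0,0,0,0,0]
    - [0,0,0,0,0,0]

```text
clock: 22.52
ee_pos: [0.4375, 0.0189, 0.2321]
orientation: [-0.001, 0.081, 0.997, -0.002]
contact_force: [-0.1, -1.2, -3.2]
grip_width: 0.0213
```

Run:
```python
from h import *
D=down(-.16+np.pi/2)
s=env.get_state();print(s["clock"],s["ee_pos"],s["joints"],s["contact_force"])
shot("wrist","w7");shot("side","s7")
steps([([.436,.0200,.231],D,1),([.5627,-.0003,.230],D,7)])
```

```text
22.525 [0.4375 0.0189 0.2321] [ 0.5111 -0.4012 -0.299   0.003  -1.6773 -2.2436] [-0.1438 -1.2176 -3.1645]
-> [0.436 0.02  0.231] x1
[2.1, 1.3, 1.7, -0.004, -0.001, -0.004],
-> [ 0.5627 -0.0003  0.23  ] x7
[-18.3, 0.0, 0.1, 0.0, 0.0, 0.0],
[-18.3, 0.0, 0.1, 0.0, 0.0, 0.0],
[-18.3, 0.0, 0.1, 0.0, 0.0, 0.0],
[-18.3, 0.0, 0.1, 0.0, 0.0, 0.0],
[-18.3, 0.0, 0.1, 0.0, 0.0, 0.0],
[-18.3, 0.0, 0.1, 0.0, 0.0, 0.0],
[-18.3, 0.0, 0.1, 0.0, 0.0, 0.0],
```

play_rows:
  plan:
    - [0,1,1.5,-0.003,0,-0.003]
    - [-18,0,0,0,0,0]
    - [-18,0,0,0,0,0]
    - [-18,0,0,0,0,0]
    - [-18,0,0,0,0,0]
    - [-18,0,0,0,0,0]
    - [-18,0,0,0,0,0]
    - [-18,0,0,0,0,0]
    - [0,0,0,0,0,0]
    - [0,0,0,0,0,0]

```text
clock: 23.88
ee_pos: [0.5623, -0.0005, 0.2313]
orientation: [-0.0, 0.08, 0.997, -0.001]
contact_force: [-0.1, -0.4, -3.2]
grip_width: 0.0215
```

play_rows:
  plan:
    - [0,0,10,0,0,0]
    - [0,0,10,0,0,0]
    - [0,0,10,0,0,0]
    - [0,0,7,0,0,0]
    - [0,0,4,0,0,0]
    - [0,0,0,0,0,0]
    - [0,0,0,0,0,0]

```text
clock: 24.75
ee_pos: [0.5626, -0.0001, 0.191]
orientation: [0.0, 0.08, 0.997, -0.0]
contact_force: [-0.5, 0.3, -2.8]
grip_width: 0.0213
```

play_rows:
  plan:
    - [0,0,3,0,0,0]
    - [0,0,2.5,0,0,0]
    - [0,0,0,0,0,0]

```text
clock: 25.12
ee_pos: [0.5624, -0.0001, 0.185]
orientation: [-0.0, 0.08, 0.997, -0.0]
contact_force: [0.1, -0.5, -3.4]
grip_width: 0.0213
```

play_rows:
  plan:
    - [0,0,1.5,0,0,0]
    - [0,0,1.5,0,0,0]
    - [0,0,0,0,0,0]

```text
clock: 25.5
ee_pos: [0.5625, -0.0002, 0.1847]
orientation: [0.001, 0.08, 0.997, -0.0]
contact_force: [-5.4, 2.2, 7.1]
grip_width: 0.0212
```

play_rows:
  plan:
    - [0,0,-1.5,0,0,0]
    - [0,0,0,0,0,0]

```text
clock: 25.75
ee_pos: [0.5626, -0.0002, 0.1847]
orientation: [0.001, 0.08, 0.997, -0.0]
contact_force: [-3.9, 1.2, 5.8]
grip_width: 0.0212
```

play_rows:
  plan:
    - [0,0,0,0,0,0]
    - [0,0,0,0,0,0]
    - [0,0,0,0,0,0]
    - [0,0,-20,0,0,0]
    - [0,0,-25,0,0,0]
    - [0,0,-25,0,0,0]
    - [0,0,-25,0,0,0]
    - [0,0,-25,0,0,0]
    - [0,0,0,0,0,0]
  jaw: 0.6

```text
clock: 26.88
ee_pos: [0.5632, -0.0002, 0.3076]
orientation: [0.003, 0.08, 0.997, 0.0]
contact_force: [0.3, -0.2, 0.5]
grip_width: 0.051
```

Run:
```python
from h import *
D=down(.1+np.pi/2)
s=env.get_state();print(s["clock"],s["ee_pos"],s["joints"])
shot("side","s8");shot("top","t8")
steps([([.54,.16,.36],down(1.54),5),([.575,.315,.34],D,5)])
```

```text
26.875 [ 0.5632 -0.0002  0.3076] [ 0.3574 -0.0408  0.1424  0.0022 -1.7489 -2.0878]
-> [0.54 0.16 0.36] x5
[9.5, 30.9, -11.2, -0.0, 0.0, -0.026],
[8.7, 31.1, -11.2, -0.0, 0.0, -0.026],
[7.9, 31.3, -11.2, -0.0, 0.0, -0.026],
[7.1, 31.5, -11.2, -0.0, 0.0, -0.026],
[6.3, 31.7, -11.2, -0.0, 0.0, -0.026],
-> [0.575 0.315 0.34 ] x5
[-6.0, 31.2, 4.0, 0.0, -0.0, -0.026],
[-6.9, 31.0, 4.0, 0.0, -0.0, -0.026],
[-7.7, 30.8, 4.0, 0.0, -0.0, -0.026],
[-8.5, 30.6, 4.0, 0.0, -0.0, -0.026],
[-9.3, 30.4, 4.0, 0.0, -0.0, -0.026],
```

play_rows:
  plan:
    - [9.5,31,-11,0,0,-0.026]
    - [8.5,31,-11,0,0,-0.026]
    - [8,31.5,-11,0,0,-0.026]
    - [7,31.5,-11,0,0,-0.026]
    - [6.5,31.5,-11,0,0,-0.026]
    - [-6,31,4,0,0,-0.026]
    - [-7,31,4,0,0,-0.026]
    - [-7.5,31,4,0,0,-0.026]
    - [-8.5,30.5,4,0,0,-0.026]
    - [-9.5,30.5,4,0,0,-0.026]

```text
clock: 28.22
ee_pos: [0.575, 0.3159, 0.3372]
orientation: [-0.001, -0.051, 0.999, -0.001]
contact_force: [0.5, 0.2, -0.0]
grip_width: 0.051
```

play_rows:
  plan:
    - [0,0,0,0,0,0]
    - [0,0,0,0,0,0]

```text
clock: 28.48
ee_pos: [0.575, 0.3147, 0.3378]
orientation: [-0.0, -0.05, 0.999, -0.001]
contact_force: [-0.9, -0.7, -0.1]
grip_width: 0.0513
```

Run:
```python
from h import *
s=env.get_state();print(s["clock"],s["ee_pos"],s["joints"])
a=shot("wrist","w9",s=1)
p=proj("wrist",[[.609,.3155,.147],[.609,.3155,.03]],s);print(p)
u,v=p.mean(0).astype(int);u0,v0=max(u-60,0),max(v-75,0)
c=a[v0:v0+150,u0:u0+120];print("origin",u0,v0)
c=cv2.resize(c,None,fx=4,fy=4,interpolation=cv2.INTER_CUBIC)
b=shot("side","s9",(260,380,130,240),2.6)
out=np.zeros((600,800,3),np.uint8);out[:c.shape[0],:c.shape[1]]=c;out[:b.shape[0],482:482+b.shape[1]]=b[:,:318]
t=cv2.resize(env.camera("top")[130:240,290:370,::-1],None,fx=2.6,fy=2.6,interpolation=cv2.INTER_CUBIC);out[300:300+t.shape[0],482:482+t.shape[1]]=t
cv2.imwrite("pics/v9.png",out)
```

```text
28.475 [0.575  0.3147 0.3378] [ 0.8056  0.2348  0.4945  0.0009 -1.8324 -2.276 ]
[[317.7111 209.8848]
 [318.0384 184.8138]]
origin 257 122
```

View pics/v9.png

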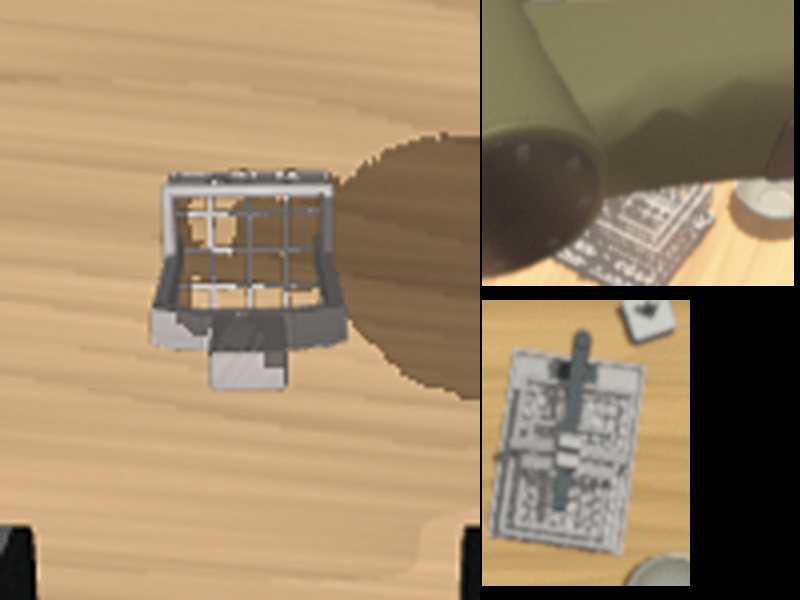

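Run:
```python
from h import *
st=state("w9");f=lambda L:[(257+x/4,122+y/4) for x,y in L]
print(plane("wrist",f([(249,370),(212,369),(287,369)]),.147,st),plane("wrist",f([(165,188),(333,188)]),.032,st))
D=down(.1+np.pi/2)
steps([([.609,.3155,.19],D,4),([.609,.3155,.115],D,4)])
```

```text
[[0.6141 0.3177 0.147 ]
 [0.6149 0.3076 0.147 ]
 [0.6128 0.3281 0.147 ]] [[0.5884 0.2853 0.032 ]
 [0.5825 0.3445 0.032 ]]
-> [0.609  0.3155 0.19  ] x4
[-8.4, -0.5, 37.3, -0.0, 0.0, -0.0],
[-8.5, -0.5, 37.3, -0.0, 0.0, -0.0],
[-8.5, -0.5, 37.3, -0.0, 0.0, -0.0],
[-8.5, -0.5, 37.3, -0.0, 0.0, -0.0],
-> [0.609  0.3155 0.115 ] x4
[-0.0, -0.0, 18.8, 0.0, -0.0, 0.0],
[-0.0, -0.0, 18.8, 0.0, -0.0, 0.0],
[-0.0, -0.0, 18.8, 0.0, -0.0, 0.0],
[-0.0, -0.0, 18.8, 0.0, -0.0, 0.0],
```

play_rows:
  plan:
    - [-10,0,37,0,0,0]
    - [-10,0,37,0,0,0]
    - [-10,0,37,0,0,0]
    - [-9.5,0,37,0,0,0]
    - [0,0,19,0,0,0]
    - [0,0,19,0,0,0]
    - [0,0,19,0,0,0]
    - [0,0,18.5,0,0,0]
    - [0,0,0,0,0,0]

```text
clock: 29.75
ee_pos: [0.6135, 0.3182, 0.1126]
orientation: [-0.001, -0.05, 0.999, -0.001]
contact_force: [0.0, 0.8, 0.3]
grip_width: 0.0512
```

play_rows:
  plan:
    - [0,0,0,0,0,0]
    - [0,0,0,0,0,0]
    - [0,0,0,0,0,0]
    - [0,0,0,0,0,0]
    - [0,0,0,0,0,0]
  jaw: 0

```text
clock: 30.38
ee_pos: [0.6149, 0.3187, 0.1161]
orientation: [0.001, -0.05, 0.999, -0.0]
contact_force: [0.8, -1.4, 5.8]
grip_width: 0.0216
```

play_rows:
  plan:
    - [0,0,-10,0,0,0]
    - [0,0,-25,0,0,0]
    - [0,0,-35,0,0,0]
    - [0,0,-35,0,0,0]
    - [0,0,-20,0,0,0]
    - [0,0,0,0,0,0]
    - [0,0,0,0,0,0]

```text
clock: 31.25
ee_pos: [0.6137, 0.3188, 0.2375]
orientation: [-0.002, -0.05, 0.999, -0.001]
contact_force: [-0.3, 0.0, -2.7]
grip_width: 0.0211
```

Run:
```python
from h import *
s=env.get_state();print(s["clock"],s["ee_pos"],s["joints"])
D=down(-.16+np.pi/2)
# small seat: 19 mm before the medium's (0.5625,-.0002)
q=np.array([.5625,-.0002,0])-.018*np.array([.987,-.159,0])
b=q-.13*np.array([.987,-.159,0])
steps([([.48,.20,.26],D,6),(b+[0,0,.233],D,6),(q+[0,0,.232],D,7)])
```

```text
31.25 [0.6137 0.3188 0.2375] [ 0.7669  0.2919  0.3782 -0.0006 -1.6608 -2.2372]
-> [0.48 0.2  0.26] x6
[24.2, -17.5, -3.6, -0.0, -0.0, 0.043],
[23.4, -18.5, -3.7, -0.0, -0.0, 0.043],
[22.6, -19.5, -3.7, -0.0, -0.0, 0.043],
[21.7, -20.5, -3.7, -0.0, -0.0, 0.043],
[20.8, -21.4, -3.7, -0.0, -0.0, 0.043],
[19.8, -22.3, -3.7, -0.0, -0.0, 0.043],
-> [0.4164 0.0233 0.233 ] x6
[5.8, -30.8, 4.5, -0.0, 0.0, -0.0],
[5.8, -30.8, 4.5, -0.0, 0.0, -0.0],
[5.8, -30.8, 4.5, -0.0, 0.0, -0.0],
[5.8, -30.8, 4.5, -0.0, 0.0, -0.0],
[5.8, -30.8, 4.5, -0.0, 0.0, -0.0],
[5.8, -30.8, 4.5, -0.0, 0.0, -0.0],
-> [0.5447 0.0027 0.232 ] x7
[-18.6, 0.0, 0.1, 0.0, -0.0, -0.0],
[-18.6, 0.0, 0.1, 0.0, -0.0, -0.0],
[-18.6, 0.0, 0.1, 0.0, -0.0, -0.0],
[-18.6, 0.0, 0.1, 0.0, -0.0, -0.0],
[-18.6, 0.0, 0.1, 0.0, -0.0, -0.0],
[-18.6, 0.0, 0.1, 0.0, -0.0, -0.0],
[-18.6, 0.0, 0.1, 0.0, -0.0, -0.0],
```

play_rows:
  plan:
    - [24,-17.5,-3.5,0,0,0.043]
    - [23.5,-18.5,-3.5,0,0,0.043]
    - [22.5,-19.5,-3.5,0,0,0.043]
    - [21.5,-20.5,-3.5,0,0,0.043]
    - [21,-21.5,-3.5,0,0,0.043]
    - [20,-22.5,-3.5,0,0,0.043]
    - [6,-31,4.5,0,0,0]
    - [6,-31,4.5,0,0,0]
    - [6,-31,4.5,0,0,0]
    - [6,-31,4.5,0,0,0]

```text
clock: 32.5
ee_pos: [0.4364, 0.0797, 0.2412]
orientation: [-0.001, 0.079, 0.997, -0.001]
contact_force: [0.8, -0.0, -2.4]
grip_width: 0.0211
```

play_rows:
  plan:
    - [6,-31,4,0,0,0]
    - [6,-31,4,0,0,0]
    - [0,0,0,0,0,0]
    - [0,0,0,0,0,0]

```text
clock: 33.0
ee_pos: [0.4156, 0.0215, 0.2341]
orientation: [-0.001, 0.079, 0.997, -0.001]
contact_force: [0.5, 0.5, -2.3]
grip_width: 0.0212
```

Run:
```python
from h import *
s=env.get_state();print(s["clock"],s["ee_pos"],s["joints"])
D=down(-.16+np.pi/2)
q=np.array([.5447,.0027,0]);b=q-.13*np.array([.987,-.159,0])
steps([(b+[0,0,.232],D,1),(q+[0,0,.232],D,7)])
```

```text
33.0 [0.4156 0.0215 0.2341] [ 0.5436 -0.4657 -0.3391  0.0002 -1.6992 -2.2723]
-> [0.4164 0.0234 0.232 ] x1
[-0.5, 2.0, 2.1, -0.001, -0.001, 0.002],
-> [0.5447 0.0027 0.232 ] x7
[-18.6, 0.0, -0.0, -0.0, -0.0, -0.0],
[-18.6, 0.0, -0.0, -0.0, -0.0, -0.0],
[-18.6, 0.0, -0.0, -0.0, -0.0, -0.0],
[-18.6, 0.0, -0.0, -0.0, -0.0, -0.0],
[-18.6, 0.0, -0.0, -0.0, -0.0, -0.0],
[-18.6, 0.0, -0.0, -0.0, -0.0, -0.0],
[-18.6, 0.0, -0.0, -0.0, -0.0, -0.0],
```

play_rows:
  plan:
    - [-0.5,2,2,0,0,0]
    - [-18.5,0,0,0,0,0]
    - [-18.5,0,0,0,0,0]
    - [-18.5,0,0,0,0,0]
    - [-18.5,0,0,0,0,0]
    - [-18.5,0,0,0,0,0]
    - [-18.5,0,0,0,0,0]
    - [-18.5,0,0,0,0,0]
    - [0,0,0,0,0,0]
    - [0,0,0,0,0,0]

```text
clock: 34.25
ee_pos: [0.5444, 0.0034, 0.2325]
orientation: [-0.001, 0.078, 0.997, -0.001]
contact_force: [-0.1, 0.2, -2.0]
grip_width: 0.021
```

play_rows:
  plan:
    - [0,0,10,0,0,0]
    - [0,0,10,0,0,0]
    - [0,0,10,0,0,0]
    - [0,0,8,0,0,0]
    - [0,0,4,0,0,0]
    - [0,0,0,0,0,0]
    - [0,0,0,0,0,0]

```text
clock: 35.12
ee_pos: [0.5446, 0.0029, 0.1914]
orientation: [0.0, 0.079, 0.997, -0.0]
contact_force: [-0.3, 0.6, -2.1]
grip_width: 0.021
```

play_rows:
  plan:
    - [0,0,2,0,0,0]
    - [0,0,2,0,0,0]
    - [0,0,0,0,0,0]

```text
clock: 35.5
ee_pos: [0.5445, 0.0029, 0.1868]
orientation: [-0.0, 0.079, 0.997, -0.001]
contact_force: [0.1, -0.5, -3.0]
grip_width: 0.022
```

play_rows:
  plan:
    - [0,0,1.5,0,0,0]
    - [0,0,1.5,0,0,0]
    - [0,0,0,0,0,0]

```text
clock: 35.88
ee_pos: [0.5445, 0.0029, 0.1841]
orientation: [0.0, 0.079, 0.997, -0.0]
contact_force: [-0.1, 0.7, -1.7]
grip_width: 0.0209
```

play_rows:
  plan:
    - [0,0,1.5,0,0,0]
    - [0,0,0,0,0,0]

```text
clock: 36.12
ee_pos: [0.5447, 0.0028, 0.184]
orientation: [0.001, 0.079, 0.997, -0.0]
contact_force: [-4.6, 0.9, 5.5]
grip_width: 0.0215
```

Seated at the expected height. I'll release, withdraw and check.

play_rows:
  plan:
    - [0,0,-1,0,0,0]
    - [0,0,0,0,0,0]

```text
clock: 36.38
ee_pos: [0.5446, 0.0029, 0.184]
orientation: [0.0, 0.079, 0.997, -0.0]
contact_force: [-2.1, 0.7, 4.6]
grip_width: 0.0211
```

play_rows:
  plan:
    - [0,0,0,0,0,0]
    - [0,0,0,0,0,0]
    - [0,0,0,0,0,0]
    - [0,0,-20,0,0,0]
    - [0,0,-25,0,0,0]
    - [0,0,-25,0,0,0]
    - [0,0,-25,0,0,0]
    - [0,0,-25,0,0,0]
    - [0,0,0,0,0,0]
  jaw: 0.6

```text
clock: 37.5
ee_pos: [0.5453, 0.0028, 0.3075]
orientation: [0.003, 0.079, 0.997, 0.0]
contact_force: [0.2, 0.6, -0.6]
grip_width: 0.0512
```

play_rows:
  plan:
    - [15,35,-8,0,0,0]
    - [15,35,-8,0,0,0]
    - [15,35,-8,0,0,0]
    - [10,35,-8,0,0,0]
    - [5,35,-8,0,0,0]
    - [0,35,0,0,0,0]
    - [0,35,0,0,0,0]
    - [0,0,0,0,0,0]
    - [0,0,0,0,0,0]

```text
clock: 38.62
ee_pos: [0.5237, 0.2542, 0.3434]
orientation: [-0.0, 0.079, 0.997, -0.001]
contact_force: [-0.6, -0.5, 0.6]
grip_width: 0.0508
```

Run:
```python
from hk import *
s=env.get_state();print(s["clock"],s["ee_pos"],s["joints"],s["contact_force"])
im=env.camera("top")[:,:,::-1];cv2.imwrite("pics/end_top.png",im);cv2.imwrite("pics/end_side.png",env.camera("side")[:,:,::-1])
# grey profile along the bar line over the three block tops (z .215)
g=cv2.cvtColor(im,cv2.COLOR_BGR2GRAY).astype(np.float32)
tip=np.array([.5185,.0082,0])
u=np.array([.988,-.155,0]);v=np.array([.155,.988,0])
for y in np.arange(-.024,.025,.004):
    P=[tip+u*x+v*y+[0,0,.215] for x in np.arange(-.01,.16,.004)]
    q=proj("top",P).astype(np.float32)
    print("%+.3f"%y,cv2.remap(g,q[:,0],q[:,1],cv2.INTER_LINEAR).ravel().astype(int).tolist())
```

```text
38.625 [0.5237 0.2542 0.3434] [ 0.7967  0.0352  0.2853  0.0009 -1.822  -2.5249] [-0.6186 -0.5133  0.6159]
-0.024 [157, 147, 131, 126, 117, 110, 135, 168, 174, 161, 137, 163, 177, 169, 139, 147, 170, 173, 146, 148, 148, 138, 167, 189, 196, 169, 160, 173, 163, 132, 131, 142, 172, 183, 191, 192, 192, 175, 167, 180, 179, 180, 181]
-0.020 [148, 145, 124, 123, 116, 104, 134, 174, 172, 151, 130, 166, 178, 166, 128, 150, 174, 173, 145, 127, 123, 131, 165, 181, 188, 177, 171, 179, 153, 134, 135, 134, 163, 166, 160, 159, 169, 155, 148, 173, 179, 179, 180]
-0.016 [139, 155, 155, 135, 104, 91, 147, 181, 174, 141, 128, 170, 180, 161, 136, 166, 181, 175, 157, 154, 137, 138, 169, 177, 177, 179, 181, 188, 172, 157, 133, 121, 162, 130, 105, 102, 112, 110, 141, 179, 182, 181, 180]
-0.012 [127, 147, 166, 139, 104, 103, 125, 155, 181, 173, 146, 142, 162, 179, 160, 143, 145, 177, 178, 168, 140, 140, 163, 168, 172, 178, 172, 165, 150, 156, 137, 123, 157, 120, 96, 95, 92, 94, 154, 185, 176, 173, 175]
-0.008 [120, 134, 147, 116, 98, 101, 87, 118, 188, 195, 166, 105, 149, 199, 188, 137, 114, 179, 195, 175, 1
[... 1089 characters left out ...]
, 49, 46, 43, 77, 152, 170, 168, 164, 162]
+0.016 [114, 108, 100, 105, 113, 103, 124, 155, 147, 119, 118, 154, 165, 147, 111, 131, 157, 152, 127, 105, 102, 123, 143, 122, 121, 136, 134, 119, 113, 126, 124, 105, 105, 75, 48, 47, 53, 84, 156, 177, 180, 179, 178]
+0.020 [128, 124, 135, 132, 105, 88, 134, 166, 160, 123, 116, 158, 168, 148, 121, 143, 165, 163, 134, 108, 100, 139, 156, 115, 119, 116, 108, 100, 102, 111, 108, 114, 149, 109, 74, 75, 82, 94, 144, 177, 179, 179, 178]
+0.024 [162, 161, 163, 160, 108, 89, 139, 166, 157, 117, 121, 162, 168, 141, 114, 151, 165, 160, 141, 112, 104, 138, 151, 126, 155, 149, 127, 114, 115, 123, 113, 120, 157, 127, 104, 102, 104, 109, 150, 181, 178, 178, 178]
```

Run:
```python
from h import *
a=cv2.imread("pics/top0.png").astype(int);e=cv2.resize(cv2.imread("pics/end_top.png"),(800,500),interpolation=cv2.INTER_CUBIC).astype(int)
for n,(x,y) in dict(bowl=(455,308),tumbler=(497,170),clamp=(441,166),ma=(336,172),mb=(380,336),vase=(178,230),bare=(650,160)).items():
    b=(slice(y-25,y+25),slice(x-22,x+22));print(n,abs(a[b]-e[b]).mean().round(1))
# hood: end top view against the top view saved after opening (t8)
t=cv2.imread("pics/t8.png").astype(int);b=(slice(190,330),slice(515,720))
print("hood unchanged since 27 s:",abs(t[b]-e[b]).mean().round(1)," vs shut:",abs(a[b]-e[b]).mean().round(1))
s=env.get_state();print(s["clock"],s["contact_force"])
env.close_job()
```

```text
bowl 8.5
tumbler 8.3
clamp 8.5
ma 8.4
mb 8.4
vase 76.0
bare 8.4
hood unchanged since 27 s: 1.6  vs shut: 34.0
38.725 [ 0.4234 -0.1022 -0.0116]
the job is handed in; nothing more can be done
```

I opened the hood past its over-centre point, where it stays open by itself. I then hung the large, medium and small baskets on the hook in that order, and handed the job in at about 38.7 s.

**Baskets:** Each one met the bar at about the height expected when it was lowered. The top image afterwards shows the three handle blocks in line along the bar, about 17–18 mm apart. They are centred on it to within a few mm by eye. I did not measure tilt or speed directly. The small basket's final hang was checked only by this brightness profile, because I had no picture views left.

**Hood:** It looks the same in the top view as it did at about 27 s, and clearly different from the shut hood. I did not measure its angle.

**Other things:** The bowl, tumbler, clamp and both markers show no change from the start image beyond the background level.
- The vase patch did differ strongly from the start. The likeliest cause is the parked arm covering it in the top view, but I did not confirm that. No move brought the tool to the vase.
- I did not compare the wooden block.

**Robot:** The gripper was withdrawn before handing in, with a contact force reading of about 0.4 N, which is at noise level.

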